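Tool up a bench ring roller

TASK

Tool up the bare front shaft of the bench ring roller for round bar like the two shafts behind it: slide the grooved roll down over the shaft's keys until it sits fully home on the drive flange, then the plain collar fully home on top of the roll, and swing the upright latch in the shaft's end down flat onto the collar, to either side, so that it locks the stack. The shaft has stopped at an unknown angle, so feel for the keys by turning each ring and do not force it; leave the other things on the bench where they are.

Things in the scene. Friction and masses are not known exactly. Their poses are not given: they have to be found in the camera images.
- roller: bench ring roller (fixed): grey casting 190x220 mm, 62 mm high, on a foot 225x250 mm; origin at the middle of its underside. Its own -x side carries a tee-handled screw (out to x=-138, y=+-62, 30 to 44 mm high). At own x=45, y=+-70 mm stand two finished shafts with roll, collar and latch flat (top 127 mm above the bench); the bare shaft stands at own x=-50, y=0
- seat (a point): centre of the drive flange's top face (68 mm across, 70 mm above the bench) on the axis of the bare upright shaft; axes are the roller's. The shaft is 26 mm in diameter and ends 57 mm above the seat, its top 3 mm tapered
- key_top (a point): on the bare shaft axis, 38 mm above the seat, where its two feather keys end; axes as the seat. The keys stand on either side, 8 mm wide, out to a radius of 18 mm, from the seat up to here, their last 3 mm rounded; above it is plain. The shaft cannot be turned by hand. The line through both keys lies up to 0.6 rad either way from the roller's x axis (not reported)
- latch (a joint): drop-nose latch, a bar 8x8 mm that reaches 24 mm from its pivot in the slotted end of the bare shaft, 52 mm above the seat. 0: upright (tip 76 mm above the seat; rings pass over it); +1.57 or -1.57: flat to one side or the other, square to the line of the keys, underside 48 mm above the seat, possible only with both rings fully home. Light friction; it stays where left
- roll: grooved roll, bright steel, 64 mm diameter, 28 mm high, a round groove about 13 mm wide round its rim at mid height, about 0.45 kg, lying flat; origin at the middle of its underside, z up. Bore 29 mm with two keyways half a turn apart 11.5 mm wide, along its own x axis (half a turn gives the same fit)
- collar: plain collar, bright steel, no groove, top edge bevelled, 56 mm diameter, 18 mm high, about 0.22 kg, lying flat bevel up; origin at the middle of its underside, z up. Bore and keyways as in the roll, keyways along its own x axis
- marker: marker pen, 12x138x13 mm, lying between the rings; origin at the middle of its underside; bystander
- tape: roll of masking tape, 104 mm across, 25 mm high, lying flat; origin at the middle of its underside; bystander
- pliers: combination pliers with red handles, 61x196x17 mm, lying flat; origin at the middle of the underside; bystander
- measure: tape measure, 39x84x66 mm, standing; origin at the middle of its underside; bystander

How it is judged:
By the outcome, as a careful person would: the job done as asked, in the order asked, and still so for the second after the job is handed in, with the robot touching nothing.
It also fails if it takes over 72 s, if anything falls off the work surface, if the arm or the gripper's body presses on something with over 40 N, if the wrist force passes 120 N, or if a joint passes its speed limit or range.

ROBOT

A 7-joint arm with a two-finger parallel gripper is mounted at the origin on the work surface; the furniture and walls round the work are solid. World frame = base frame: x ahead of the robot, y to its left, z up, the work surface at z = 0. Lengths are in m, angles in rad, forces in N, time in s.
With the tool pointing down it reaches from about 0.4 to 0.875 m from the base axis. Payload 19.3 kg.
Tool frame: the origin (TCP) lies where the fingers leave the gripper's body, on its centre line; the fingertips stand r.tip_extent ahead of it and the grasp point (between the pads) lies 54 mm ahead of it (r.tip_extent is the distance from the TCP to the fingertips, in m); z points along the fingers, y is the line along which they close (so a half turn about z gives the same grasp; the last joint's range is limited). The gripper opens to 85 mm and grips with 20 to 120 N. Pads are 22 mm wide; open, the fingers measure 114 mm over their backs; the gripper's body (76 mm by 85 mm) begins 54 mm behind the grasp point. The pads swing forward as they close: fully open they stand 13 mm farther back than shut.
Start: joints at [-1.184, 0.521, -0.036, 1.599, 0.021, 1.021, -0.113], TCP at [0.276, 0.561, 0.304] pointing down, gripper open.
Joint ranges: [-2.91, 2.91], [-0.3, 2.13], [-1.5, 1.42], [0.17, 2.43], [-1.26, 4.41], [0.16, 1.93], [-2.52, 2.52]. Speed limits (rad/s): [1.89, 1.89, 2.39, 2.39, 3.01, 3.01, 3.01].

INTERFACE

Orientations are given as a 3x3 rotation matrix whose columns are the frame's x, y, z axes.
In Python, from bench import r gives the robot as it stands.
- The arm moves only by the shell command python3 -m inch 'ROWS' [FORCE]. ROWS is JSON, a list that holds one entry, the list of rows, each a list of 5 numbers: the finger opening in cm, from 0 to 8.54, then the shift along the tool's x, y, z in cm, then the turn about the tool's z in rad. A call has exactly 5 rows; each row shifts and turns the commanded pose from where the row before left it, along the tool's axes as they then stand; what a row does not reach is not made up. A row lasts 1/10 s, in which the tool goes at most 50 mm and 8.59 degrees, less where a joint would pass 70% of its speed; a pose out of reach is approached as far as the arm can. A call is refused whole if a number of a shift passes 5 or a number of a turn 0.15, either way. A call with a gripper value outside its range is refused whole. The fingers move at their own pace and stop on an object; FORCE is the grip in N (left out, the last holds). Time passes only in rows, so rows that do not move let the fingers close, or fill a call up. It gives the time, the measured TCP pose, the force, the opening and the grip force at its end, in the units of the state.
- r.read_state(): the state, without advancing time (a new reading comes with each control period).
- r.camera(name): name is "scene" or "top" or "wrist"; returns the picture (384x512x3 uint8, red, green, blue); there is no depth.
- r.camera_model(name): a dict with "mtx" (3x3 intrinsics, pixels), "rvec" (rotation vector, rad) and "tvec" (3), from world to camera coordinates, as OpenCV has them. Camera axes: x right, y down, z forward; pixel columns grow to the right and rows downward; lengths in m; the calibration is good to about 2 mm. The wrist camera is an equidistant fisheye: a pixel r from the principal point sees the ray r / f radians off the axis. A picture is of the moment at which its call begins: read the wrist's pose just before it. camera_model takes no time and is no camera call; for the wrist camera it gives the pose at the moment of the call.
- r.job_done(): hands the job in; it is judged then, once.
The state is a dict: "clock": time; "joints": joint angles; "qvel": joint speeds; "joint_torque": joint torques, N m; "ee_pos": TCP position; "eef_rot": TCP orientation; "ft_force": force on the tool from outside, world axes, zero at the start; "wrist_torque": the same for the moment, N m; "grip_width": finger opening in m; "grip_force": force on a finger pad.
Only numpy, scipy, OpenCV 4.12 (cv2) and the standard library are available. Lean on these libraries where they do the work, as an engineer would, in place of code of your own. Each camera call takes 0.05 s, during which the arm holds its last target. There are 200 camera calls.

## Working session

There is one attempt and no reset: what is moved stays moved. The work goes in short steps, Python scripts to look and compute and a shell command to move; the robot and the scene stay as the last step left them, time stands still between calls to the robot, and variables do not carry over. Pictures are saved under pics/ and viewed, at most 10 in all, crops included, and the job is handed in when it is done.

```bash
mkdir -p pics; ls; python3 - <<'E'
from bench import r
import cv2, numpy as np
s=r.read_state()
for k,v in s.items(): print(k,np.round(v,4).tolist())
print(r.tip_extent)
for n in("scene","top","wrist"):
    m=r.camera_model(n);print(n,{k:np.round(v,4).tolist() for k,v in m.items()})
    im=r.camera(n);cv2.imwrite(f"pics/{n}0.png",im[:,:,::-1])
a=cv2.imread("pics/top0.png");cv2.imwrite("pics/top0b.png",cv2.resize(a,(800,600),interpolation=cv2.INTER_CUBIC))
a=cv2.imread("pics/scene0.png");cv2.imwrite("pics/scene0b.png",cv2.resize(a,(800,600),interpolation=cv2.INTER_CUBIC))
E
```

```text
pics
clock 0.0
joints [-1.1842, 0.522, -0.0364, 1.6, 0.0212, 1.0211, -0.1128]
qvel [0.0005, 0.0002, -0.0018, 0.0005, 0.0005, 0.0002, 0.0005]
joint_torque [0.0012, -92.7124, 1.9806, -36.9953, 0.018, 0.0081, 0.0]
ee_pos [0.2756, 0.5607, 0.3033]
eef_rot [[-0.8975, 0.4411, -0.0004], [0.4411, 0.8975, -0.0011], [-0.0001, -0.0011, -1.0]]
ft_force [0.9393, -0.2967, 0.4198]
wrist_torque [-0.0072, -0.0025, 0.0132]
grip_force 0.0
grip_width 0.0853
0.0726
scene {'mtx': [[439.259, 0.0, 260.4362], [0.0, 439.259, 187.798], [0.0, 0.0, 1.0]], 'rvec': [1.5994, 2.3119, -0.5966], 'tvec': [0.2175, -0.3536, 1.5141]}
top {'mtx': [[372.6842, 0.0, 254.552], [0.0, 372.6842, 188.5539], [0.0, 0.0, 1.0]], 'rvec': [2.2091, -2.155, 0.1296], 'tvec': [-0.0592, 0.5047, 1.265]}
wrist {'mtx': [[297.3186, 0.0, 255.541], [0.0, 297.3186, 192.4384], [0.0, 0.0, 1.0]], 'rvec': [-2.4609, -1.5336, -0.2147], 'tvec': [-0.6257, -0.0356, 0.3782]}
```

View pics/top0b.png

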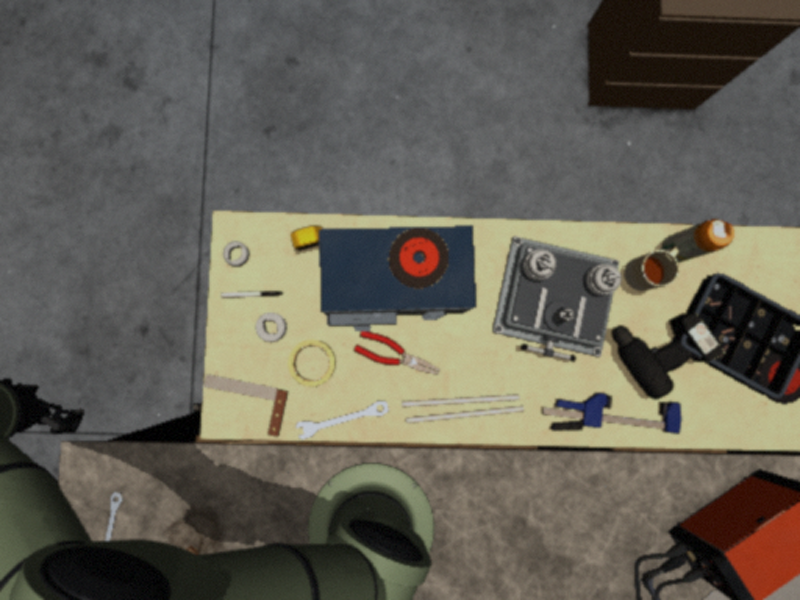

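View pics/scene0b.png

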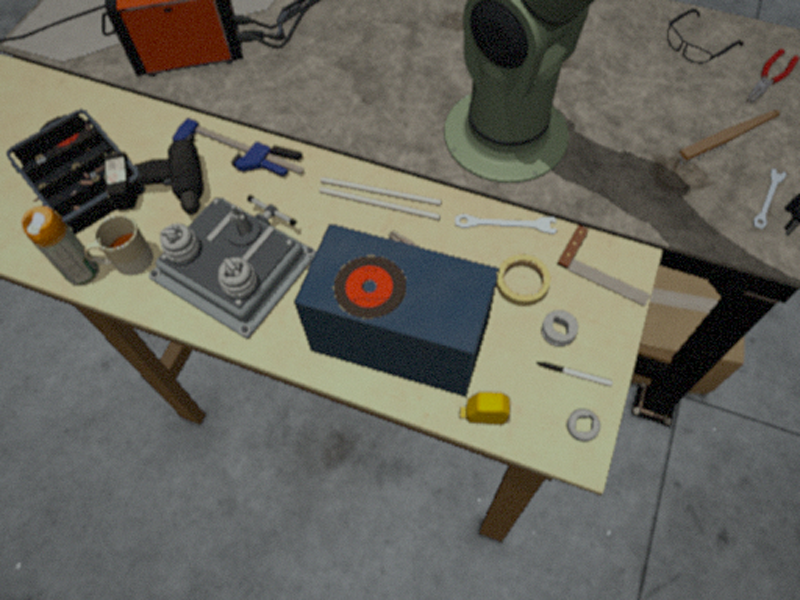

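Top view (800x600): the collar is at (236,254), the roll at (271,327), the bare shaft at about (564,316), with a tall blue box between the rings and the roller. The scene view agrees: roll (560,328), collar (584,424), bare shaft (240,225).

```bash
cat > h.py <<'E'
from bench import r
import cv2, numpy as np
def ray(n,px,m=None):
    m=m or r.camera_model(n);K=np.array(m["mtx"]);R=cv2.Rodrigues(np.array(m["rvec"],float))[0];t=np.array(m["tvec"],float).ravel()
    u=(px[0]-K[0,2])/K[0,0];v=(px[1]-K[1,2])/K[1,1]
    if n=="wrist":
        a=np.hypot(u,v);d=np.array([u/a*np.sin(a),v/a*np.sin(a),np.cos(a)]) if a>1e-9 else np.array([0,0,1.])
    else: d=np.array([u,v,1.])
    return -R.T@t, R.T@d
def at(n,px,z,m=None):
    c,d=ray(n,px,m);return c+d*(z-c[2])/d[2]
def proj(n,p,m=None):
    m=m or r.camera_model(n);K=np.array(m["mtx"]);R=cv2.Rodrigues(np.array(m["rvec"],float))[0];t=np.array(m["tvec"],float).ravel()
    q=R@np.array(p,float)+t
    if n=="wrist":
        rr=np.hypot(q[0],q[1]);a=np.arctan2(rr,q[2]);k=a/max(rr,1e-9);return np.array([K[0,2]+K[0,0]*q[0]*k,K[1,2]+K[1,1]*q[1]*k])
    return np.array([K[0,0]*q[0]/q[2]+K[0,2],K[1,1]*q[1]/q[2]+K[1,2]])
def yaw(): # angle of tool y axis in world
    R=np.array(r.read_state()["eef_rot"]);return np.arctan2(R[1,1],R[0,1])
def goto(p,ty=None):
    s=r.read_state();R=np.array(s["eef_rot"]);d=R.T@(np.array(p)-s["ee_pos"])
    print("shift cm",np.round(d*100,2),end=" ")
    if ty is not None:
        e=(ty-yaw()+np.pi/2)%np.pi-np.pi/2; print("tool turn",round(-e,3),"(after shifting)",end=" ")
    print("joints",np.round(s["joints"],2))
def st():
    s=r.read_state();print(round(s["clock"],2),np.round(s["ee_pos"],4),"yaw",round(yaw(),3),"F",np.round(s["ft_force"],1),"T",np.round(s["wrist_torque"],2),"w",round(s["grip_width"],4),round(s["grip_force"],1),"j7",np.round(s["joints"][-1],2))
E
python3 - <<'E'
from h import *
f=.64
for nm,t,s,z in [("roll",(271,327),(560,328),.028),("collar",(236,254),(584,424),.018),("tape",(313,362),(524,279),.025),("shaft top",(566,312),(240,218),.14),("fin1",(540,262),(237,268),.127),("fin2",(604,277),(178,234),.127)]:
    print(nm,at("top",(t[0]*f,t[1]*f),z).round(3),at("scene",(s[0]*f,s[1]*f),z).round(3))
for nm,t,z in [("boxcorners",(320,230),.15),("",(473,226),.15),("",(475,308),.15),("",(321,313),.15),("tee",(518,348),.037),("",(575,360),.037),("foot",(513,238),.01),("",(619,255),.01),("",(601,354),.01),("",(494,336),.01),("edge",(213,212),0),("",(200,440),0)]:
    print(nm,at("top",(t[0]*f,t[1]*f),z).round(3))
for z in(.05,.1,.15,.2,.25): print(z,at("scene",(497*f,268*f),z).round(3),at("top",(321*f,313*f),z).round(3),at("scene",(340*f,229*f),z).round(3),at("top",(475*f,308*f),z).round(3))
E
```

```text
roll [0.427 0.229 0.028] [0.435 0.233 0.028]
collar [0.588 0.316 0.018] [0.593 0.319 0.018]
tape [0.353 0.135 0.025] [0.357 0.143 0.025]
shaft top [ 0.468 -0.386  0.14 ] [ 0.482 -0.372  0.14 ]
fin1 [ 0.571 -0.336  0.127] [ 0.572 -0.334  0.127]
fin2 [ 0.544 -0.469  0.127] [ 0.545 -0.468  0.127]
boxcorners [0.621 0.116 0.15 ]
 [ 0.638 -0.193  0.15 ]
 [ 0.471 -0.199  0.15 ]
 [0.453 0.108 0.15 ]
tee [ 0.395 -0.312  0.037]
 [ 0.371 -0.437  0.037]
foot [ 0.644 -0.306  0.01 ]
 [ 0.611 -0.549  0.01 ]
 [ 0.386 -0.505  0.01 ]
 [ 0.42  -0.264  0.01 ]
edge [0.686 0.377 0.   ]
 [0.178 0.378 0.   ]
0.05 [0.366 0.089 0.05 ] [0.459 0.119 0.05 ] [ 0.388 -0.224  0.05 ] [ 0.479 -0.215  0.05 ]
0.1 [0.396 0.093 0.1  ] [0.456 0.113 0.1  ] [ 0.417 -0.206  0.1  ] [ 0.475 -0.207  0.1  ]
0.15 [0.426 0.097 0.15 ] [0.453 0.108 0.15 ] [ 0.446 -0.188  0.15 ] [ 0.471 -0.199  0.15 ]
0.2 [0.456 0.101 0.2  ] [0.45  0.102 0.2  ] [ 0.475 -0.17   0.2  ] [ 0.467 -0.192  0.2  ]
0.25 [0.486 0.105 0.25 ] [0.447 0.097 0.25 ] [ 0.504 -0.152  0.25 ] [ 0.463 -0.184  0.25 ]
```

```bash
python3 -m inch '[[[8.5,-3.3,-1.6,0.4,0],[8.5,-3.3,-1.6,0.4,0],[8.5,-3.3,-1.6,0.4,0],[8.5,-3.3,-1.6,0.4,0],[8.5,-3.3,-1.6,0.4,0]]]' 40; python3 -m inch '[[[8.5,-3.3,-1.6,0.4,0],[8.5,-3.3,-1.6,0.4,0],[8.5,-3.3,-1.6,0.4,0],[8.5,-3.3,-1.6,0.4,0],[8.5,0,0,0,0]]]'; python3 - <<'E'
from h import *
st()
m=r.camera_model("wrist");R=cv2.Rodrigues(np.array(m["rvec"],float))[0];s=r.read_state()
c=-R.T@np.array(m["tvec"]);E=np.array(s["eef_rot"]);print("cam in tool",(E.T@(c-s["ee_pos"])).round(3),"axis in tool",(E.T@R.T[:,2]).round(2))
im=r.camera("wrist");cv2.imwrite("pics/w1.png",cv2.resize(im[:,:,::-1],(800,600),interpolation=cv2.INTER_CUBIC))
import json;json.dump({k:np.array(v).tolist() for k,v in m.items()},open("w1.json","w"))
print(proj("wrist",(.43,.231,.028),m)/.64,proj("wrist",(.59,.317,.018),m)/.64)
E
```

```text
clock: 0.65
ee_pos: [0.3892, 0.415, 0.2836]
eef_rot: [[-0.897, 0.441, -0.0], [0.441, 0.897, -0.0], [-0.0, -0.0, -1.0]]
ft_force: [0.2, 0.1, 0.1]
grip_width: 0.0852
grip_force: 0.0
clock: 1.15
ee_pos: [0.4814, 0.2961, 0.2674]
eef_rot: [[-0.895, 0.447, 0.0], [0.447, 0.895, -0.002], [-0.001, -0.002, -1.0]]
ft_force: [-0.8, -0.0, 0.5]
grip_width: 0.0852
grip_force: 0.0
1.15 [0.4814 0.2961 0.2674] yaw 1.108 F [-0.8 -0.   0.5] T [-0.02  0.05 -0.01] w 0.0852 0.0 j7 0.46
cam in tool [ 0.069  0.    -0.071] axis in tool [-0.27  0.    0.96]
[280.83793629 250.72427546] [485.46054159 383.00709012]
```

View pics/w1.png

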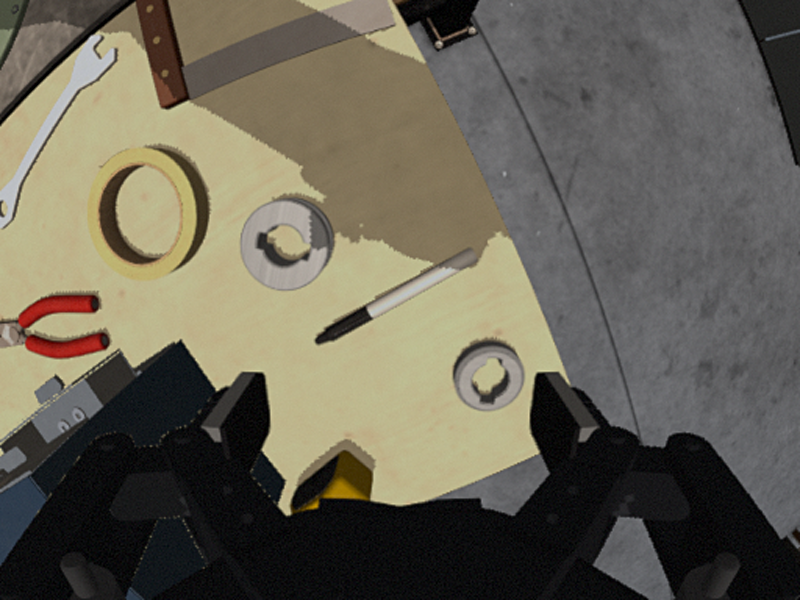

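Wrist view: the roll's top face is at about (285,244) with a keyway at (262,241), the collar is at (489,376) with a keyway at (488,398), and the pen lies between them. I'll rectify both rings onto their top planes.

```bash
cat >> h.py <<'E'
def ortho(n,im,c,z,half=.05,N=400,m=None):
    # world ortho map: column grows with world -y, row grows with world -x (x up, y left)
    m=m or r.camera_model(n);K=np.array(m["mtx"]);R=cv2.Rodrigues(np.array(m["rvec"],float))[0];t=np.array(m["tvec"],float).ravel()
    g=(np.arange(N)-(N-1)/2)/((N-1)/2)*half
    X=c[0]-g[:,None]+0*g[None];Y=c[1]-g[None]+0*g[:,None]
    P=np.stack([X,Y,X*0+z],-1)@R.T+t
    if n=="wrist":
        rr=np.hypot(P[...,0],P[...,1]);a=np.arctan2(rr,P[...,2]);k=a/rr
    else:k=1/P[...,2]
    return cv2.remap(im,(K[0,2]+K[0,0]*P[...,0]*k).astype(np.float32),(K[1,2]+K[1,1]*P[...,1]*k).astype(np.float32),cv2.INTER_CUBIC)
def o2w(px,c,half=.05,N=400):
    h=(N-1)/2;return np.array([c[0]-(px[1]-h)/h*half,c[1]-(px[0]-h)/h*half])
E
python3 - <<'E'
from h import *
import json
m=json.load(open("w1.json"))
im=cv2.resize(cv2.imread("pics/w1.png"),(512,384),interpolation=cv2.INTER_AREA)
a=ortho("wrist",im,(.43,.231),.028,m=m);b=ortho("wrist",im,(.59,.317),.018,m=m)
for q,rad in((a,128),(b,112)):
    cv2.circle(q,(200,200),rad,(0,255,0),1)
cv2.imwrite("pics/o1.png",np.hstack([a,b]))
E
```

```text
(no output)
```

View pics/o1.png

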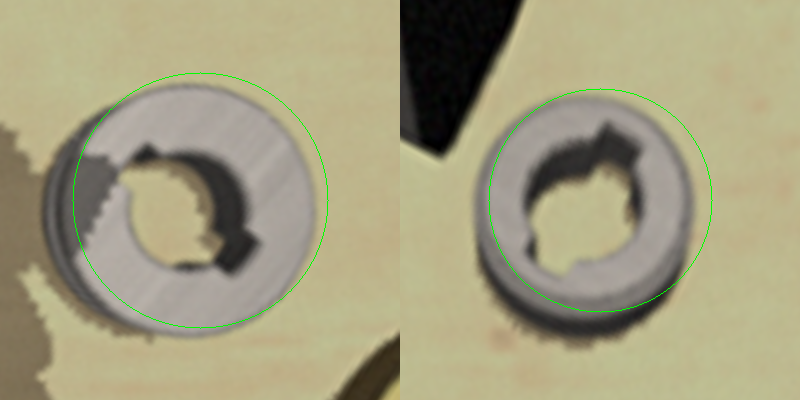

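Roll centre is (.427,.234), keyways at 0.88 rad. Collar centre is (.588,.3205), keyways at −0.51 rad. I'll turn the tool so tool y lies along world y, which clears the tape and the pen.

```bash
python3 -m inch '[[[8.5,0,0,2,-0.147],[8.5,0,0,2,-0.147],[8.5,0,0,2,-0.147],[8.5,0,0,0,0],[8.5,0,0,0,0]]]' 60; python3 -c "
from h import *
st();goto((.427,.234,.12),1.55)"
```

```text
clock: 1.7
ee_pos: [0.4785, 0.3011, 0.2082]
eef_rot: [[-1.0, 0.02, -0.001], [0.02, 1.0, 0.0], [0.001, 0.0, -1.0]]
ft_force: [-0.3, -0.2, 0.4]
grip_width: 0.085
grip_force: 0.0
1.7 [0.4785 0.3011 0.2082] yaw 1.551 F [-0.3 -0.2  0.4] T [ 0.01 -0.06  0.01] w 0.085 0.0 j7 0.82
shift cm [ 5.01 -6.81  8.83] tool turn 0.001 (after shifting) joints [-0.59  0.55 -0.1   1.84  0.08  0.75  0.82]
```

```bash
python3 -m inch '[[[8.5,1.7,-2.3,2,0],[8.5,1.7,-2.3,2,0],[8.5,1.6,-2.2,2,0],[8.5,0,0,2,0],[8.5,0,0,0.8,0]]]'; python3 -m inch '[[[8.5,0,0,0,0],[8.5,0,0,0,0],[8.5,0,0,0,0],[8.5,0,0,0,0],[8.5,0,0,0,0]]]'; python3 - <<'E'
from h import *
st();goto((.427,.234,.08),1.55)
m=r.camera_model("wrist");im=r.camera("wrist")[:,:,::-1].copy()
a=ortho("wrist",im,(.427,.234),.028,m=m);cv2.circle(a,(200,200),128,(0,255,0),1)
cv2.imwrite("pics/w2.png",np.hstack([a,cv2.resize(im,(533,400))[:,66:466]]))
E
```

```text
clock: 2.2
ee_pos: [0.4276, 0.2336, 0.1198]
eef_rot: [[-1.0, 0.019, 0.0], [0.019, 1.0, -0.0], [-0.0, -0.0, -1.0]]
ft_force: [0.6, 2.0, 0.4]
grip_width: 0.085
grip_force: 0.0
clock: 2.7
ee_pos: [0.4278, 0.2336, 0.1203]
eef_rot: [[-1.0, 0.016, 0.001], [0.016, 1.0, 0.0], [-0.001, 0.0, -1.0]]
ft_force: [0.3, -0.6, 0.6]
grip_width: 0.0847
grip_force: 0.0
2.7 [0.4278 0.2336 0.1203] yaw 1.555 F [ 0.3 -0.6  0.6] T [-0.01 -0.03  0.06] w 0.0847 0.0 j7 0.83
shift cm [0.09 0.03 4.03] tool turn 0.005 (after shifting) joints [-0.56  0.61 -0.08  2.09  0.11  0.45  0.83]
```

View pics/w2.png

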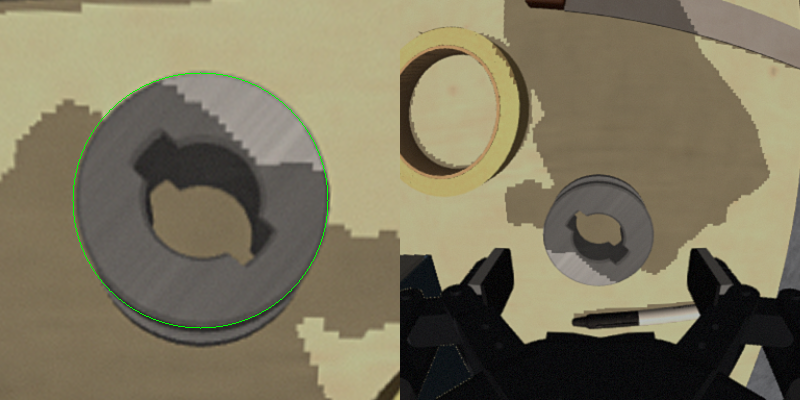

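Rectified view: the roll fits the predicted circle exactly. Keyway outer middles are at (147,147) and (261,249), so they lie at 0.84 rad. The pen and tape are clear of the fingers, so I'll descend and grip.

```bash
python3 -m inch '[[[8.5,0.1,0,1.5,0],[8.5,0,0,1.5,0],[8.5,0,0,1.0,0],[8.5,0,0,0,0],[5.5,0,0,0,0]]]' 60;python3 -m inch '[[[5.5,0,0,0,0],[5.5,0,0,0,0],[5.5,0,0,0,0],[5.5,0,0,0,0],[5.5,0,0,0,0]]]' 60; python3 -c "
from h import *
st();print(r.tip_extent)"
```

```text
clock: 3.25
ee_pos: [0.4267, 0.2335, 0.0801]
eef_rot: [[-1.0, 0.016, -0.0], [0.016, 1.0, -0.0], [0.0, -0.0, -1.0]]
ft_force: [0.3, -0.1, 0.4]
grip_width: 0.0727
grip_force: 0.0
clock: 3.75
ee_pos: [0.4268, 0.2334, 0.081]
eef_rot: [[-1.0, 0.016, 0.001], [0.016, 1.0, 0.0], [-0.001, 0.0, -1.0]]
ft_force: [-3.4, -2.6, 16.3]
grip_width: 0.0609
grip_force: 60.8
3.75 [0.4268 0.2334 0.081 ] yaw 1.555 F [-3.4 -2.6 16.3] T [-0.59  0.92 -0.02] w 0.0609 60.8 j7 0.81
0.0726
```

```bash
python3 -m inch '[[[5.5,0,0,-0.2,0],[5.5,0,0,-0.3,0],[5.5,0,0,-0.5,0],[5.5,0,0,0,0],[5.5,0,0,0,0]]]' 60; python3 - <<'E'
from h import *
st()
im=r.camera("wrist")[:,:,::-1].copy();sc=r.camera("scene")[:,:,::-1].copy()
p=proj("scene",(.427,.234,.03)).astype(int);x,y=max(p[0]-50,0),p[1]-50
cv2.imwrite("pics/w3.png",np.hstack([cv2.resize(im[84:384,106:406],(400,400)),cv2.resize(sc[y:y+100,x:x+100],(400,400),interpolation=cv2.INTER_CUBIC)]))
E
```

```text
clock: 4.25
ee_pos: [0.4267, 0.2335, 0.09]
eef_rot: [[-1.0, 0.016, 0.0], [0.016, 1.0, 0.0], [-0.0, 0.0, -1.0]]
ft_force: [0.3, -0.9, -5.6]
grip_width: 0.0609
grip_force: 65.9
4.25 [0.4267 0.2335 0.09  ] yaw 1.555 F [ 0.3 -0.9 -5.6] T [ 0.   -0.04 -0.04] w 0.0609 65.9 j7 0.82
```

View pics/w3.png

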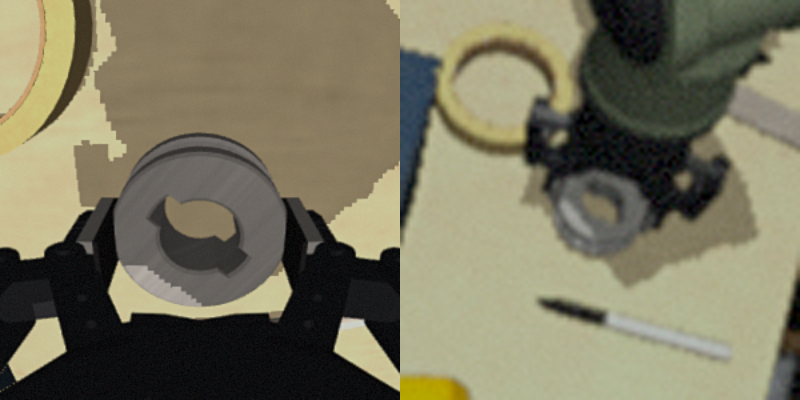

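```bash
python3 -m inch '[[[5.5,0,0,-4,0],[5.5,0,0,-4.8,0],[5.5,0,0,-4.8,0],[5.5,0,0,-4.8,0],[5.5,0,0,-4.8,0]]]' 80
python3 -m inch '[[[5.5,-0.5,-2,-1,0],[5.5,-1,-4.5,0,0],[5.5,-1,-4.5,0,0],[5.5,-1,-4.5,0,0],[5.5,-1,-4.5,0,0]]]' 
python3 -m inch '[[[5.5,-1,-4.5,0,0],[5.5,-1,-4.5,0,0],[5.5,-1,-4.5,0,0],[5.5,-1,-4.5,0,0],[5.5,-1,-4.5,0,0]]]' 
python3 -m inch '[[[5.5,-1.3,-4.5,0,0],[5.5,-1,-4.5,0,0],[5.5,-1,-4,0,0],[5.5,-1,-3.5,0,0],[5.5,0,0,0,0]]]' | tail -6
python3 -c "
from h import *
st();goto((.55,-.438,.33),.95)"
```

```text
clock: 4.85
ee_pos: [0.4261, 0.2331, 0.3239]
eef_rot: [[-1.0, 0.016, -0.0], [0.016, 1.0, -0.0], [0.0, -0.0, -1.0]]
ft_force: [1.5, 1.3, -5.5]
grip_width: 0.0601
grip_force: 88.8
clock: 5.35
ee_pos: [0.4683, 0.031, 0.3318]
eef_rot: [[-1.0, 0.016, -0.0], [0.016, 1.0, -0.0], [0.0, -0.0, -1.0]]
ft_force: [1.0, 0.6, -4.1]
grip_width: 0.06
grip_force: 88.8
clock: 5.85
ee_pos: [0.5147, -0.1948, 0.3317]
eef_rot: [[-1.0, 0.016, -0.0], [0.016, 1.0, 0.0], [0.0, 0.0, -1.0]]
ft_force: [1.0, 0.8, -4.4]
grip_width: 0.0601
grip_force: 88.8
clock: 6.35
ee_pos: [0.5544, -0.3635, 0.3306]
eef_rot: [[-1.0, 0.021, -0.002], [0.021, 1.0, -0.002], [0.002, -0.002, -1.0]]
ft_force: [-0.8, 1.5, -5.0]
grip_width: 0.06
grip_force: 88.9
6.35 [ 0.5544 -0.3635  0.3306] yaw 1.55 F [-0.8  1.5 -5. ] T [ 0.07  0.13 -0.  ] w 0.06 88.9 j7 2.11
shift cm [ 0.28 -7.46  0.08] tool turn 0.6 (after shifting) joints [ 0.4   0.56  0.14  1.47 -0.08  1.12  2.11]
```

```bash
python3 -m inch '[[[5.5,0.1,-3.7,0,0],[5.5,0.1,-3.7,0,0],[5.5,0,0,0,0.15],[5.5,0,0,0,0.15],[5.5,0,0,0,0.15]]]' | tail -6
python3 -m inch '[[[5.5,0,0,0,0.15],[5.5,0,0,0,0],[5.5,0,0,0,0],[5.5,0,0,0,0],[5.5,0,0,0,0]]]' | tail -6
python3 - <<'E'
from h import *
import json
st()
m=r.camera_model("wrist");im=r.camera("wrist")[:,:,::-1].copy();cv2.imwrite("pics/w4raw.png",im)
json.dump({k:np.array(v).tolist() for k,v in m.items()},open("w4.json","w"))
print(proj("wrist",(.466,-.384,.127),m))
a=ortho("wrist",im,(.466,-.384),.108,m=m,half=.04)
cv2.imwrite("pics/w4.png",np.hstack([cv2.resize(im,(533,400))[:,66:466],a]))
E
```

```text
clock: 6.85
ee_pos: [0.5518, -0.4324, 0.3311]
eef_rot: [[-0.891, 0.455, -0.001], [0.455, 0.891, 0.001], [0.001, 0.0, -1.0]]
ft_force: [0.2, 0.4, -4.8]
grip_width: 0.0597
grip_force: 89.2
clock: 7.35
ee_pos: [0.552, -0.4326, 0.3319]
eef_rot: [[-0.818, 0.576, 0.0], [0.576, 0.818, 0.0], [0.0, 0.0, -1.0]]
ft_force: [-0.0, -0.6, -5.6]
grip_width: 0.0601
grip_force: 89.2
7.35 [ 0.552  -0.4326  0.3319] yaw 0.957 F [-0.  -0.6 -5.6] T [-0.   -0.04  0.01] w 0.0601 89.2 j7 1.68
[243.77060403  79.44129381]
```

View pics/w4.png

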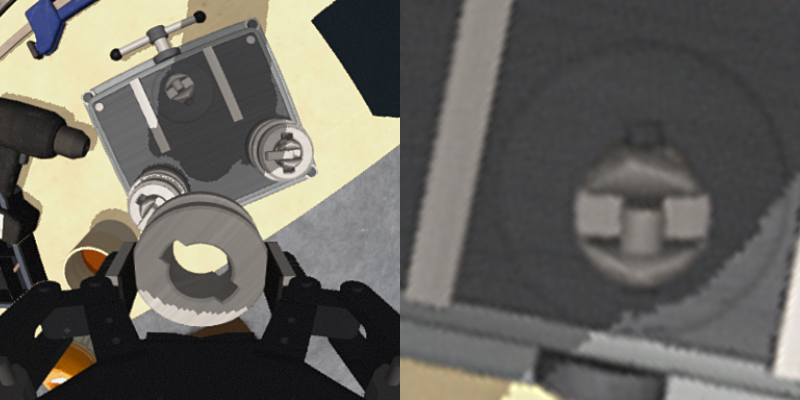

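Wrist view: the roll is level in the grip. The bare shaft shows in the right crop at about (643,215), with one key above it at (643,132) and the slot running horizontally. I'll zoom in for the axis and angle.

```bash
python3 - <<'E'
from h import *
import json
m=json.load(open("w4.json"));im=cv2.imread("pics/w4raw.png")
q=[]
for z in(.127,.108):
    a=ortho("wrist",im,(.464,-.393),z,m=m,half=.025,N=400).astype(float)
    a=np.clip(a*1.8,0,255).astype(np.uint8)
    for k in range(0,400,50): a[k,:,1]=a[k,:,1]//2+100; a[:,k,1]=a[:,k,1]//2+100
    q.append(a)
cv2.imwrite("pics/w5.png",np.hstack(q))
R=cv2.Rodrigues(np.array(m["rvec"]))[0];print("cam",-R.T@np.array(m["tvec"]))
E
```

```text
cam [ 0.49538553 -0.39228629  0.40261497]
```

View pics/w5.png

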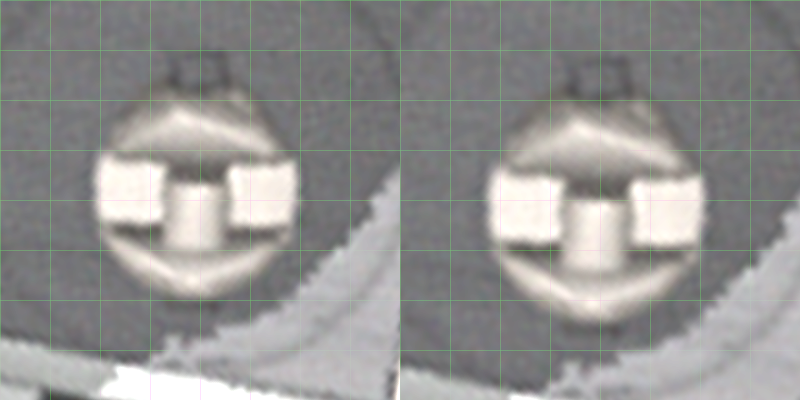

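```bash
python3 - <<'E'
from h import *
import json
m=json.load(open("w4.json"))
p=(.4643,-.3927)
for z in(.07,.127,.146): print("top",proj("top",(*p,z))/.64,"scene",proj("scene",(*p,z))/.64)
# finished shaft centres from wrist crop (400px tall, offset 66)
for c in((158,195),(281,150),(289,150)): print(at("wrist",((c[0]+66)*.96,c[1]*.96),.127,m).round(4))
im=cv2.imread("pics/w4raw.png");t=cv2.imread("pics/top0.png")
a=ortho("wrist",im,(.53,-.39),.127,m=m,half=.12,N=400);b=ortho("top",t,(.53,-.39),.127,half=.12,N=400)
for q in(a,b):
    for k in range(0,400,50): q[k,:,1]=q[k,:,1]//2+100; q[:,k,1]=q[:,k,1]//2+100
cv2.imwrite("pics/w6.png",np.hstack([a,b]))
E
```

```text
top [559.0672638  316.14359959] scene [242.71518589 228.65186018]
top [567.39186246 314.48780497] scene [235.79316621 211.4408764 ]
top [570.34566717 313.90028188] scene [233.36265683 205.39763188]
[ 0.5328 -0.4657  0.127 ]
[ 0.5629 -0.3489  0.127 ]
[ 0.5672 -0.3425  0.127 ]
```

View pics/w6.png

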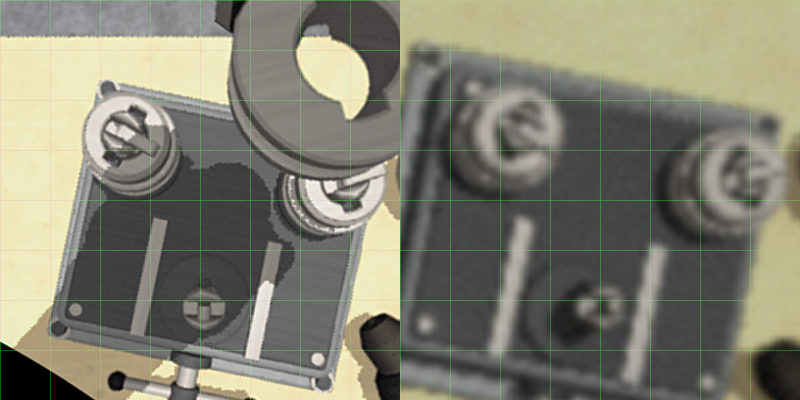

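Both cameras agree on the shaft axis at (.4646,−.3926), and the key line is at about −0.04 rad. I'll check the roll's keyway angle and centre in the grip from the stored picture, numerically.

```bash
cat >> h.py <<'E'
def ringfit(im,m,c0,z,Ro):
    """fit centre by max radial edge at Ro and keyway angle: dark/other sectors at r 15.5-18.5 mm"""
    half=.05;N=800;a=cv2.cvtColor(ortho("wrist",im,c0,z,half,N,m),cv2.COLOR_BGR2GRAY).astype(np.float32)
    a=cv2.GaussianBlur(a,(0,0),2);s=half/((N-1)/2);th=np.arange(0,2*np.pi,.02);best=None
    def samp(cx,cy,R):
        px=(N-1)/2-(cy+R*np.sin(th)-c0[1])/s;py=(N-1)/2-(cx+R*np.cos(th)-c0[0])/s
        return cv2.remap(a,px.astype(np.float32)[None],py.astype(np.float32)[None],cv2.INTER_LINEAR)[0]
    for dx in np.arange(-.006,.0061,.0005):
        for dy in np.arange(-.006,.0061,.0005):
            v=np.abs(samp(c0[0]+dx,c0[1]+dy,Ro-.0008)-samp(c0[0]+dx,c0[1]+dy,Ro+.0008)).clip(0,40).mean()
            if best is None or v>best[0]:best=(v,c0[0]+dx,c0[1]+dy)
    v,cx,cy=best;p=np.mean([samp(cx,cy,R) for R in(.0158,.0165,.0172,.018)],0)
    return v,(round(cx,4),round(cy,4)),th,p
E
python3 - <<'E'
from h import *
import json
m=json.load(open("w4.json"));im=cv2.imread("pics/w4raw.png")
for z in (.275,.279,.283):
    v,c,th,p=ringfit(im,m,(.552,-.4326),z,.032);print(z,round(float(v),2),c)
    if z==.279:
        print(p[::6].astype(int).tolist())
E
```

```text
0.275 34.36 (np.float64(0.5535), np.float64(-0.4326))
0.279 32.73 (np.float64(0.5505), np.float64(-0.4316))
[68, 65, 64, 64, 63, 105, 113, 114, 118, 121, 124, 126, 127, 128, 131, 131, 130, 133, 134, 128, 127, 126, 129, 130, 131, 128, 210, 165, 75, 74, 73, 73, 117, 128, 127, 126, 123, 124, 126, 131, 124, 124, 121, 123, 121, 119, 121, 119, 116, 114, 112, 104, 68]
0.283 26.33 (np.float64(0.5495), np.float64(-0.4296))
```

```bash
python3 -m inch '[[[5.5,0,0,0,0.148],[5.5,0,0,0,0.148],[5.5,0,0,0,0],[5.5,0,0,0,0],[5.5,0,0,0,0]]]' | tail -6
python3 -c "
from h import *
st();goto((.4646,-.3926,.25),.66)"
```

```text
clock: 7.9
ee_pos: [0.5521, -0.4326, 0.3319]
eef_rot: [[-0.615, 0.788, 0.0], [0.788, 0.615, 0.0], [-0.0, 0.0, -1.0]]
ft_force: [0.6, -0.2, -5.1]
grip_width: 0.0598
grip_force: 89.2
7.9 [ 0.5521 -0.4326  0.3319] yaw 0.663 F [ 0.6 -0.2 -5.1] T [ 0.02  0.02 -0.01] w 0.0598 89.2 j7 1.42
shift cm [ 8.54 -4.44  8.19] tool turn 0.003 (after shifting) joints [ 0.37  0.65  0.36  1.35 -0.24  1.18  1.42]
```

```bash
python3 -m inch '[[[5.5,2.2,-1.1,0,0],[5.5,2.2,-1.1,2,0],[5.5,2.1,-1.1,2,0],[5.5,2.0,-1.1,2,0],[5.5,0,0,2,0]]]' | tail -6
python3 -m inch '[[[5.5,0,0,0,0],[5.5,0,0,0,0],[5.5,0,0,0,0],[5.5,0,0,0,0],[5.5,0,0,0,0]]]' | tail -6
python3 - <<'E'
from h import *
st();goto((.4646,-.3926,.21),.66)
s=r.read_state();m=r.camera_model("wrist");im=r.camera("wrist")[:,:,::-1].copy();p=s["ee_pos"]
for e in (.057,.055,.053,.051,.049): print(e,ringfit(im,m,p[:2],p[2]-e,.032)[:2])
cv2.imwrite("pics/w7.png",im)
E
```

```text
clock: 8.4
ee_pos: [0.463, -0.3919, 0.2519]
eef_rot: [[-0.614, 0.79, -0.0], [0.79, 0.614, 0.0], [0.0, 0.0, -1.0]]
ft_force: [0.5, -0.6, -3.9]
grip_width: 0.0601
grip_force: 89.2
clock: 8.9
ee_pos: [0.4655, -0.3925, 0.2524]
eef_rot: [[-0.613, 0.79, 0.001], [0.79, 0.613, -0.0], [-0.001, 0.0, -1.0]]
ft_force: [-0.2, 0.7, -5.2]
grip_width: 0.0601
grip_force: 89.2
8.9 [ 0.4655 -0.3925  0.2524] yaw 0.659 F [-0.2  0.7 -5.2] T [0.03 0.02 0.  ] w 0.0601 89.2 j7 1.47
shift cm [ 0.05 -0.08  4.24] tool turn -0.001 (after shifting) joints [ 0.37  0.58  0.35  1.71 -0.24  0.89  1.47]
0.057 (np.float32(32.256336), (np.float64(0.4665), np.float64(-0.393)))
0.055 (np.float32(31.677402), (np.float64(0.4665), np.float64(-0.3925)))
0.053 (np.float32(28.044407), (np.float64(0.4645), np.float64(-0.391)))
0.051 (np.float32(25.834179), (np.float64(0.464), np.float64(-0.392)))
0.049 (np.float32(25.19782), (np.float64(0.4665), np.float64(-0.389)))
```

```bash
python3 -m inch '[[[5.5,0.07,-0.09,1.5,0],[5.5,0,0,1,0],[5.5,0,0,0.7,0],[5.5,0,0,0.5,0],[5.5,0,0,0.3,0]]]' | tail -6
python3 -m inch '[[[5.5,0,0,0.3,0],[5.5,0,0,0.3,0],[5.5,0,0,0.3,0],[5.5,0,0,0.2,0],[5.5,0,0,0,0]]]' | tail -6; python3 -c "
from h import *
st()"
```

```text
clock: 9.45
ee_pos: [0.4641, -0.3924, 0.2115]
eef_rot: [[-0.612, 0.791, -0.0], [0.791, 0.612, 0.0], [0.0, -0.0, -1.0]]
ft_force: [0.7, 1.1, -5.2]
grip_width: 0.0601
grip_force: 89.2
clock: 9.95
ee_pos: [0.4641, -0.3923, 0.2007]
eef_rot: [[-0.612, 0.791, -0.0], [0.791, 0.612, 0.0], [0.0, -0.0, -1.0]]
ft_force: [-0.1, 0.6, -5.5]
grip_width: 0.0601
grip_force: 89.2
9.95 [ 0.4641 -0.3923  0.2007] yaw 0.659 F [-0.1  0.6 -5.5] T [ 0.02  0.01 -0.  ] w 0.0601 89.2 j7 1.5
```

```bash
python3 -m inch '[[[5.5,0,0,0.3,0],[5.5,0,0,0.3,0],[5.5,0,0,0.3,0],[5.5,0,0,0.3,0],[5.5,0,0,0,0]]]' | tail -6
python3 -c "
from h import *
st()"
```

```text
clock: 10.45
ee_pos: [0.464, -0.3922, 0.1884]
eef_rot: [[-0.612, 0.791, -0.001], [0.791, 0.612, 0.0], [0.001, -0.0, -1.0]]
ft_force: [0.5, -0.5, -3.9]
grip_width: 0.0599
grip_force: 89.2
10.45 [ 0.464  -0.3922  0.1884] yaw 0.659 F [ 0.5 -0.5 -3.9] T [0.01 0.   0.03] w 0.0599 89.2 j7 1.5
```

```bash
python3 -m inch '[[[5.5,0,0,0.2,0],[5.5,0,0,0.2,0],[5.5,0,0,0.2,0],[5.5,0,0,0,0],[5.5,0,0,0,0]]]' | tail -6
python3 -c "
from h import *
st()"
```

```text
clock: 10.95
ee_pos: [0.4641, -0.3923, 0.1829]
eef_rot: [[-0.612, 0.791, -0.0], [0.791, 0.612, 0.0], [0.0, -0.0, -1.0]]
ft_force: [-0.7, 0.1, -4.5]
grip_width: 0.0597
grip_force: 89.2
10.95 [ 0.4641 -0.3923  0.1829] yaw 0.659 F [-0.7  0.1 -4.5] T [ 0.03 -0.04  0.03] w 0.0597 89.2 j7 1.5
```

```bash
python3 -m inch '[[[5.5,0,0,0.3,0],[5.5,0,0,0.4,0],[5.5,0,0,0.4,0],[5.5,0,0,0.4,0],[5.5,0,0,0.4,0]]]' | tail -6
python3 -c "
from h import *
st()"
```

```text
clock: 11.45
ee_pos: [0.4641, -0.3923, 0.1634]
eef_rot: [[-0.612, 0.791, -0.0], [0.791, 0.612, 0.0], [0.0, -0.0, -1.0]]
ft_force: [0.5, -0.6, -5.3]
grip_width: 0.0599
grip_force: 89.2
11.45 [ 0.4641 -0.3923  0.1634] yaw 0.659 F [ 0.5 -0.6 -5.3] T [-0.01 -0.02 -0.04] w 0.0599 89.2 j7 1.51
```

```bash
python3 -m inch '[[[5.5,0,0,0.3,0],[5.5,0,0,0.3,0],[5.5,0,0,0.2,0],[5.5,0,0,0.1,0],[5.5,0,0,0,0]]]' | tail -6
python3 -m inch '[[[5.5,0,0,0.1,0],[5.5,0,0,0.1,0],[5.5,0,0,0,0],[5.5,0,0,0,0],[5.5,0,0,0,0]]]' | tail -6
python3 -c "
from h import *
st()"
```

```text
clock: 11.95
ee_pos: [0.4641, -0.3923, 0.1548]
eef_rot: [[-0.612, 0.791, -0.0], [0.791, 0.612, 0.0], [0.0, -0.0, -1.0]]
ft_force: [0.3, 0.6, -4.6]
grip_width: 0.0599
grip_force: 89.2
clock: 12.45
ee_pos: [0.4642, -0.3923, 0.153]
eef_rot: [[-0.612, 0.791, 0.0], [0.791, 0.612, -0.0], [-0.0, 0.0, -1.0]]
ft_force: [-1.0, 0.7, -4.6]
grip_width: 0.0602
grip_force: 89.2
12.45 [ 0.4642 -0.3923  0.153 ] yaw 0.659 F [-1.   0.7 -4.6] T [ 0.01 -0.04  0.03] w 0.0602 89.2 j7 1.52
```

```bash
python3 -m inch '[[[5.5,0,0,0.1,0],[5.5,0,0,0.05,0],[5.5,0,0,0,0],[5.5,0,0,0,0],[5.5,0,0,0,0]]]' | tail -6
python3 -c "
from h import *
st()"
```

```text
clock: 12.95
ee_pos: [0.4641, -0.3923, 0.1515]
eef_rot: [[-0.612, 0.791, 0.0], [0.791, 0.612, -0.0], [-0.0, 0.0, -1.0]]
ft_force: [-1.1, 1.9, 2.3]
grip_width: 0.06
grip_force: 89.8
12.95 [ 0.4641 -0.3923  0.1515] yaw 0.659 F [-1.1  1.9  2.3] T [ 0.32  0.29 -0.02] w 0.06 89.8 j7 1.52
```

```bash
python3 -m inch '[[[8.5,0,0,0,0],[8.5,0,0,0,0],[8.5,0,0,0,0],[8.5,0,0,0,0],[8.5,0,0,-1,0]]]' | tail -6
python3 -m inch '[[[8.5,0,0,-3,0],[8.5,0,0,-4,0],[8.5,0,0,-4.5,0],[8.5,0,0,-4.5,0],[8.5,0,0,0,0]]]' | tail -6
python3 - <<'E'
from h import *
s=r.read_state();m=r.camera_model("wrist");im=r.camera("wrist")[:,:,::-1].copy();cv2.imwrite("pics/w8.png",im)
st()
for z in (.092,.095,.098,.101,.104,.11,.117): print(z,ringfit(im,m,(.4646,-.3926),z,.032)[:2])
E
```

```text
clock: 13.45
ee_pos: [0.4637, -0.392, 0.1608]
eef_rot: [[-0.612, 0.791, -0.001], [0.791, 0.612, 0.001], [0.002, -0.001, -1.0]]
ft_force: [0.8, -0.2, 0.6]
grip_width: 0.085
grip_force: 0.0
clock: 13.95
ee_pos: [0.465, -0.3938, 0.3281]
eef_rot: [[-0.612, 0.791, 0.007], [0.791, 0.612, -0.005], [-0.008, 0.003, -1.0]]
ft_force: [0.1, 0.5, -0.9]
grip_width: 0.085
grip_force: 0.0
14.0 [ 0.4646 -0.393   0.325 ] yaw 0.659 F [-0.7 -0.5 -1.7] T [0.   0.05 0.02] w 0.0847 0.0 j7 1.45
0.092 (np.float32(32.74605), (np.float64(0.4651), np.float64(-0.3931)))
0.095 (np.float32(33.288815), (np.float64(0.4651), np.float64(-0.3926)))
0.098 (np.float32(32.68298), (np.float64(0.4636), np.float64(-0.3896)))
0.101 (np.float32(33.75481), (np.float64(0.4631), np.float64(-0.3891)))
0.104 (np.float32(32.578762), (np.float64(0.4621), np.float64(-0.3896)))
0.11 (np.float32(29.083904), (np.float64(0.4616), np.float64(-0.3886)))
0.117 (np.float32(27.264366), (np.float64(0.4586), np.float64(-0.3886)))
```

```bash
python3 - <<'E'
from h import *
for p in((222,294),(283,294),(306,237),(292,240),(320,228)): print(at("top",(p[0]*.64,p[1]*.64),.01).round(3))
goto((.588,.3205,.33),.66)
E
```

```text
[0.499 0.344 0.01 ]
[0.502 0.209 0.01 ]
[0.633 0.163 0.01 ]
[0.625 0.194 0.01 ]
[0.654 0.132 0.01 ]
shift cm [48.86 53.43 -0.64] tool turn -0.001 (after shifting) joints [ 0.35  0.5   0.38  1.64 -0.21  1.04  1.45]
```

```bash
python3 -m inch '[[[8.5,2,2.2,-0.6,0],[8.5,3.1,3.4,0,0],[8.5,3.1,3.4,0,0],[8.5,3.1,3.4,0,0],[8.5,3.1,3.4,0,0]]]' | head -2
python3 -m inch '[[[8.5,3.1,3.4,0,0],[8.5,3.1,3.4,0,0],[8.5,3.1,3.4,0,0],[8.5,3.1,3.4,0,0],[8.5,3.1,3.4,0,0]]]' | head -2
python3 -m inch '[[[8.5,3.1,3.4,0,0],[8.5,3.1,3.4,0,0],[8.5,3.1,3.4,0,0],[8.5,3.1,3.4,0,0],[8.5,3.1,3.4,0,0]]]' | head -2
python3 -m inch '[[[8.5,2,2.2,2,0],[8.5,1.4,1.4,4,0],[8.5,0,0,4,0],[8.5,0,0,4,0],[8.5,0,0,3,0]]]' | tail -6
python3 -c "
from h import *
st();goto((.588,.3205,.13),.66)"
```

```text
clock: 14.5
ee_pos: [0.5005, -0.1798, 0.327]
clock: 15.0
ee_pos: [0.54, 0.0468, 0.3271]
clock: 15.5
ee_pos: [0.5796, 0.2733, 0.3269]
clock: 16.0
ee_pos: [0.5864, 0.32, 0.1542]
eef_rot: [[-0.613, 0.79, -0.003], [0.79, 0.613, -0.002], [0.0, -0.003, -1.0]]
ft_force: [0.3, -0.3, 0.3]
grip_width: 0.0852
grip_force: 0.0
16.0 [0.5864 0.32   0.1542] yaw 0.659 F [ 0.3 -0.3  0.3] T [ 0.02  0.01 -0.02] w 0.0852 0.0 j7 0.22
shift cm [-0.06  0.17  2.42] tool turn -0.001 (after shifting) joints [-0.7   0.77  0.19  1.59 -0.18  0.8   0.22]
```

```bash
python3 -m inch '[[[8.5,0,0.1,2.4,0],[8.5,0,0,0,0],[8.5,0,0,0,0],[8.5,0,0,0,0],[8.5,0,0,0,0]]]' | tail -6
python3 - <<'E'
from h import *
st();s=r.read_state();m=r.camera_model("wrist");im=r.camera("wrist")[:,:,::-1].copy();cv2.imwrite("pics/w9raw.png",im)
for z,R in((.018,.026),(.016,.028),(.017,.027),(.015,.028)):
    v,c,th,p=ringfit(im,m,(.588,.3205),z,R);print(z,R,v,c)
print(p[::4].astype(int).tolist())
a=ortho("wrist",im,(.588,.3205),.017,m=m)
for R in(112,72): cv2.circle(a,(200,200),R,(0,255,0),1)
cv2.imwrite("pics/w9.png",np.hstack([a,cv2.resize(im,(533,400))[:,66:466]]))
E
```

```text
clock: 16.5
ee_pos: [0.5888, 0.3213, 0.1349]
eef_rot: [[-0.612, 0.791, 0.002], [0.791, 0.612, 0.001], [-0.0, 0.002, -1.0]]
ft_force: [-0.7, -0.4, 0.7]
grip_width: 0.085
grip_force: 0.0
16.5 [0.5888 0.3213 0.1349] yaw 0.659 F [-0.7 -0.4  0.7] T [-0.    0.01 -0.03] w 0.085 0.0 j7 0.22
0.018 0.026 24.804914 (np.float64(0.5865), np.float64(0.325))
0.016 0.028 37.140606 (np.float64(0.5895), np.float64(0.3205))
0.017 0.027 31.374392 (np.float64(0.589), np.float64(0.322))
0.015 0.028 36.83228 (np.float64(0.59), np.float64(0.3205))
[91, 91, 92, 93, 93, 93, 96, 96, 96, 97, 97, 97, 96, 95, 96, 98, 96, 96, 97, 98, 99, 100, 99, 97, 96, 97, 97, 97, 94, 119, 120, 119, 121, 121, 123, 117, 70, 55, 89, 96, 94, 94, 95, 94, 97, 94, 93, 92, 90, 92, 91, 90, 89, 90, 90, 88, 110, 126, 134, 136, 133, 133, 130, 131, 135, 120, 126, 56, 49, 51, 51, 51, 51, 49, 48, 51, 119, 110, 100]
```

View pics/w9.png

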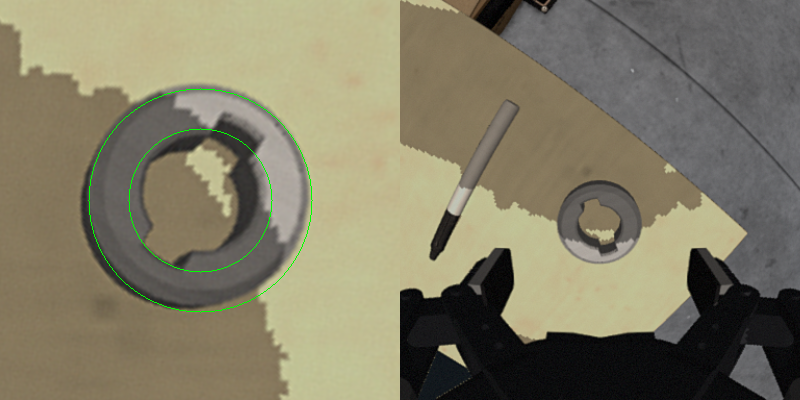

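Rectified view: the collar outline is centred at about (197,194) and keyway corners are at (222,112) and (265,148). That puts the collar at (.589,.321), which matches the TCP, with keyways at about −0.53 rad. I'll grip it high.

```bash
python3 -m inch '[[[8.5,0,0,1.8,0],[8.5,0,0,1.8,0],[8.5,0,0,1.0,0],[8.5,0,0,0,0],[4.8,0,0,0,0]]]' 60| tail -6;python3 -m inch '[[[4.8,0,0,0,0],[4.8,0,0,0,0],[4.8,0,0,0,0],[4.8,0,0,0,0],[4.8,0,0,0,0]]]' 60|tail -6; python3 -c "
from h import *
st()"
```

```text
clock: 17.05
ee_pos: [0.5883, 0.321, 0.0871]
eef_rot: [[-0.612, 0.791, -0.0], [0.791, 0.612, -0.0], [-0.0, -0.001, -1.0]]
ft_force: [-0.4, 0.2, 0.9]
grip_width: 0.0731
grip_force: 0.0
clock: 17.55
ee_pos: [0.5886, 0.3212, 0.088]
eef_rot: [[-0.612, 0.791, 0.001], [0.791, 0.612, 0.0], [-0.0, 0.001, -1.0]]
ft_force: [-1.7, -1.0, 6.7]
grip_width: 0.048
grip_force: 3.2
17.55 [0.5886 0.3212 0.088 ] yaw 0.659 F [-1.7 -1.   6.7] T [-0.2   0.29 -0.06] w 0.048 3.2 j7 0.23
```

Pads closed on the bevel because the tips reach less far than I assumed. I'll reopen, go 12 mm lower and grip again.

```bash
python3 -m inch '[[[8.5,0,0,0,0],[8.5,0,0,0,0],[8.5,0,0,0,0],[8.5,0,0,0.6,0],[8.5,0,0,0.4,0]]]' 60| tail -6;python3 -m inch '[[[8.5,0,0,0.1,0],[4.8,0,0,0,0],[4.8,0,0,0,0],[4.8,0,0,0,0],[4.8,0,0,0,0]]]' 60|tail -6; python3 -m inch '[[[4.8,0,0,0,0],[4.8,0,0,0,0],[4.8,0,0,0,0],[4.8,0,0,0,0],[4.8,0,0,0,0]]]' 60|tail -6;python3 -c "
from h import *
st()"
```

```text
clock: 18.05
ee_pos: [0.5881, 0.321, 0.0767]
eef_rot: [[-0.612, 0.791, -0.0], [0.791, 0.612, -0.0], [0.0, -0.0, -1.0]]
ft_force: [0.5, -0.1, -0.3]
grip_width: 0.0852
grip_force: 0.0
clock: 18.55
ee_pos: [0.5885, 0.3211, 0.0772]
eef_rot: [[-0.612, 0.791, 0.0], [0.791, 0.612, 0.0], [0.0, 0.0, -1.0]]
ft_force: [-3.1, -2.0, 10.8]
grip_width: 0.0527
grip_force: 60.9
clock: 19.05
ee_pos: [0.5885, 0.3211, 0.0772]
eef_rot: [[-0.612, 0.791, 0.0], [0.791, 0.612, 0.0], [0.0, 0.0, -1.0]]
ft_force: [-3.8, -0.7, 10.2]
grip_width: 0.0528
grip_force: 60.9
19.05 [0.5885 0.3211 0.0772] yaw 0.659 F [-3.8 -0.7 10.2] T [-0.36  0.74 -0.14] w 0.0528 60.9 j7 0.23
```

```bash
python3 -m inch '[[[4.8,0,0,-1,0],[4.8,0,0,-3,0],[4.8,0,0,-4,0],[4.8,0,0,-4.5,0],[4.8,0,0,-4.5,0]]]' 60|tail -6;python3 -m inch '[[[4.8,0,0,-4,0],[4.8,0,0,-4,0],[4.8,0,0,-0.5,0],[4.8,0,0,0,0],[4.8,0,0,0,0]]]' 60|tail -6;python3 - <<'E'
from h import *
st();s=r.read_state();m=r.camera_model("wrist");im=r.camera("wrist")[:,:,::-1].copy();cv2.imwrite("pics/w10raw.png",im);p=s["ee_pos"]
for e in(.063,.061,.059,.057):
    v,c,th,q=ringfit(im,m,p[:2],p[2]-e,.028);print(e,v,c,q[::4].astype(int).tolist())
E
```

```text
clock: 19.55
ee_pos: [0.588, 0.3208, 0.2487]
eef_rot: [[-0.612, 0.791, -0.0], [0.791, 0.612, -0.0], [-0.0, -0.0, -1.0]]
ft_force: [0.1, 0.6, -2.3]
grip_width: 0.0522
grip_force: 63.4
clock: 20.05
ee_pos: [0.5878, 0.3209, 0.3302]
eef_rot: [[-0.612, 0.791, -0.001], [0.791, 0.612, -0.001], [0.0, -0.002, -1.0]]
ft_force: [0.2, 0.3, -2.7]
grip_width: 0.0523
grip_force: 63.5
20.05 [0.5878 0.3209 0.3302] yaw 0.659 F [ 0.2  0.3 -2.7] T [ 0.01  0.06 -0.06] w 0.0523 63.5 j7 0.18
0.063 34.592552 (np.float64(0.5893), np.float64(0.3199)) [98, 100, 102, 101, 102, 104, 106, 106, 108, 109, 110, 109, 108, 110, 111, 111, 109, 111, 111, 112, 113, 113, 111, 110, 110, 110, 111, 111, 121, 207, 207, 207, 209, 208, 210, 181, 109, 63, 94, 111, 110, 110, 110, 110, 111, 110, 107, 106, 105, 102, 104, 103, 100, 99, 101, 99, 100, 97, 99, 98, 95, 93, 94, 92, 93, 92, 90, 60, 59, 59, 60, 59, 59, 58, 58, 57, 91, 97, 98]
0.061 28.545671 (np.float64(0.5883), np.float64(0.3204)) [97, 99, 101, 98, 100, 103, 104, 104, 106, 107, 108, 107, 107, 109, 111, 110, 109, 111, 111, 112, 113, 113, 111, 110, 110, 111, 111, 110, 151, 
[... 380 characters left out ...]
113, 113, 112, 110, 110, 110, 113, 113, 112, 111, 111, 113, 122, 127, 130, 136, 139, 149, 117, 73, 69, 101, 112, 112, 110, 109, 111, 112, 111, 109, 107, 104, 99, 99, 95, 88, 85, 82, 81, 80, 75, 77, 75, 72, 72, 70, 71, 71, 65, 57, 59, 59, 59, 59, 59, 58, 57, 84, 90, 94, 98]
0.057 28.926044 (np.float64(0.5848), np.float64(0.3229)) [69, 71, 71, 75, 81, 87, 90, 96, 101, 102, 104, 108, 110, 111, 108, 110, 111, 112, 113, 112, 110, 109, 111, 112, 112, 112, 111, 109, 107, 104, 103, 104, 103, 105, 102, 100, 102, 101, 109, 110, 111, 111, 112, 110, 110, 110, 111, 112, 111, 110, 110, 108, 111, 109, 107, 107, 108, 106, 107, 104, 103, 98, 92, 86, 85, 81, 78, 75, 59, 58, 59, 59, 60, 59, 58, 57, 63, 68, 68]
```

```bash
python3 -m inch '[[[4.8,-2,-2.2,0,0],[4.8,-3.1,-3.4,0,0],[4.8,-3.1,-3.4,0,0],[4.8,-3.1,-3.4,0,0],[4.8,-3.1,-3.4,0,0]]]' 80| head -2
python3 -m inch '[[[4.8,-3.1,-3.4,0,0],[4.8,-3.1,-3.4,0,0],[4.8,-3.1,-3.4,0,0],[4.8,-3.1,-3.4,0,0],[4.8,-3.1,-3.4,0,0]]]' | head -2
python3 -m inch '[[[4.8,-3.1,-3.4,0,0],[4.8,-3.1,-3.4,0,0],[4.8,-3.1,-3.4,0,0],[4.8,-3.1,-3.4,0,0],[4.8,-3.1,-3.4,0,0]]]' | head -2
python3 -m inch '[[[4.8,-2,-2.2,0,0],[4.8,-1.4,-1.4,0,0],[4.8,0,0,0,-0.125],[4.8,0,0,0,-0.125],[4.8,0,0,0,-0.125]]]' | tail -6
python3 -m inch '[[[4.8,0,0,0,-0.125],[4.8,0,0,3,0],[4.8,0,0,3,0],[4.8,0,0,0,0],[4.8,0,0,0,0]]]' | tail -6
python3 -c "
from h import *
st();goto((.4640,-.3922,.235),1.16)"
```

```text
clock: 20.6
ee_pos: [0.5506, 0.1087, 0.3302]
clock: 21.1
ee_pos: [0.5111, -0.1178, 0.3304]
clock: 21.6
ee_pos: [0.4717, -0.3443, 0.3302]
clock: 22.1
ee_pos: [0.4645, -0.3916, 0.3299]
eef_rot: [[-0.862, 0.507, -0.002], [0.507, 0.862, 0.001], [0.003, -0.0, -1.0]]
ft_force: [0.6, -0.5, -1.4]
grip_width: 0.0519
grip_force: 83.6
clock: 22.6
ee_pos: [0.4647, -0.3917, 0.2712]
eef_rot: [[-0.916, 0.4, -0.002], [0.4, 0.916, 0.001], [0.002, 0.0, -1.0]]
ft_force: [0.2, 1.1, -1.1]
grip_width: 0.0514
grip_force: 84.2
22.6 [ 0.4647 -0.3917  0.2712] yaw 1.159 F [ 0.2  1.1 -1.1] T [ 0.04 -0.06  0.03] w 0.0514 84.2 j7 1.9
shift cm [ 0.04 -0.08  3.62] tool turn -0.001 (after shifting) joints [ 0.43  0.54  0.25  1.69 -0.16  0.93  1.9 ]
```

```bash
python3 -m inch '[[[4.8,0,-0.09,2,0],[4.8,0,0,1.5,0],[4.8,0,0,1,0],[4.8,0,0,0.6,0],[4.8,0,0,0.4,0]]]' | tail -6
python3 -m inch '[[[4.8,0,0,0.4,0],[4.8,0,0,0.4,0],[4.8,0,0,0.4,0],[4.8,0,0,0.4,0],[4.8,0,0,0,0]]]' | tail -6
python3 -c "
from h import *
st()"
```

```text
clock: 23.1
ee_pos: [0.4648, -0.3927, 0.2167]
eef_rot: [[-0.916, 0.4, 0.001], [0.4, 0.916, -0.0], [-0.001, -0.0, -1.0]]
ft_force: [0.3, -1.0, -2.2]
grip_width: 0.0515
grip_force: 84.3
clock: 23.6
ee_pos: [0.4643, -0.3926, 0.1999]
eef_rot: [[-0.916, 0.4, -0.001], [0.4, 0.916, 0.0], [0.001, -0.0, -1.0]]
ft_force: [-1.4, -0.9, -1.9]
grip_width: 0.0515
grip_force: 84.2
23.6 [ 0.4643 -0.3926  0.1999] yaw 1.159 F [-1.4 -0.9 -1.9] T [-0.08  0.28  0.02] w 0.0515 84.2 j7 1.93
```

```bash
python3 -m inch '[[[4.8,0,0,0.3,0],[4.8,0,0,0.3,0],[4.8,0,0,0.3,0],[4.8,0,0,0,0],[4.8,0,0,0,0]]]' | tail -6
python3 -c "
from h import *
st()"
```

```text
clock: 24.1
ee_pos: [0.464, -0.3927, 0.191]
eef_rot: [[-0.916, 0.401, -0.001], [0.401, 0.916, 0.0], [0.001, -0.0, -1.0]]
ft_force: [-4.6, -2.4, -4.1]
grip_width: 0.0515
grip_force: 84.1
24.1 [ 0.464  -0.3927  0.191 ] yaw 1.159 F [-4.6 -2.4 -4.1] T [-0.52  1.02  0.02] w 0.0515 84.1 j7 1.93
```

```bash
python3 -m inch '[[[4.8,0.06,-0.07,0,0],[4.8,0,0,0,0],[4.8,0,0,0,0],[4.8,0,0,0.2,0],[4.8,0,0,0,0]]]' | tail -6
python3 -c "
from h import *
st()"
```

```text
clock: 24.6
ee_pos: [0.4638, -0.3928, 0.1892]
eef_rot: [[-0.916, 0.4, 0.0], [0.4, 0.916, 0.0], [-0.0, 0.0, -1.0]]
ft_force: [-1.4, -0.0, -3.0]
grip_width: 0.0514
grip_force: 84.3
24.6 [ 0.4638 -0.3928  0.1892] yaw 1.159 F [-1.4 -0.  -3. ] T [0.02 0.26 0.02] w 0.0514 84.3 j7 1.93
```

```bash
python3 -m inch '[[[4.8,0.04,0,0.1,0],[4.8,0,0,0.1,0],[4.8,0,0,0.1,0],[4.8,0,0,0.1,0],[4.8,0,0,0,0]]]' | tail -6
python3 -c "
from h import *
st()"
```

```text
clock: 25.1
ee_pos: [0.4634, -0.3927, 0.1853]
eef_rot: [[-0.916, 0.4, -0.0], [0.4, 0.916, 0.0], [0.0, 0.0, -1.0]]
ft_force: [-0.3, -0.1, -1.0]
grip_width: 0.0519
grip_force: 84.3
25.1 [ 0.4634 -0.3927  0.1853] yaw 1.159 F [-0.3 -0.1 -1. ] T [ 0.    0.03 -0.02] w 0.0519 84.3 j7 1.93
```

```bash
python3 -m inch '[[[4.8,0,0,0.1,0],[4.8,0,0,0.1,0],[4.8,0,0,0.1,0],[4.8,0,0,0,0],[4.8,0,0,0,0]]]' | tail -6
python3 -c "
from h import *
st()"
```

```text
clock: 25.6
ee_pos: [0.4633, -0.3928, 0.1824]
eef_rot: [[-0.916, 0.4, -0.0], [0.4, 0.916, 0.0], [0.0, -0.0, -1.0]]
ft_force: [-0.2, -0.2, -2.2]
grip_width: 0.0513
grip_force: 84.3
25.6 [ 0.4633 -0.3928  0.1824] yaw 1.159 F [-0.2 -0.2 -2.2] T [-0.03 -0.   -0.01] w 0.0513 84.3 j7 1.93
```

```bash
python3 -m inch '[[[4.8,0,0,0.1,0],[4.8,0,0,0.1,0],[4.8,0,0,0.1,0],[4.8,0,0,0.1,0],[4.8,0,0,0,0]]]' | tail -6
python3 -m inch '[[[4.8,0,0,0.1,0],[4.8,0,0,0.1,0],[4.8,0,0,0.1,0],[4.8,0,0,0,0],[4.8,0,0,0,0]]]' | tail -6
python3 -c "
from h import *
st()"
```

```text
clock: 26.1
ee_pos: [0.4633, -0.3928, 0.1783]
eef_rot: [[-0.916, 0.4, -0.0], [0.4, 0.916, 0.0], [0.0, -0.0, -1.0]]
ft_force: [0.1, 0.3, -2.1]
grip_width: 0.0515
grip_force: 84.3
clock: 26.6
ee_pos: [0.4634, -0.3928, 0.1755]
eef_rot: [[-0.916, 0.4, 0.0], [0.4, 0.916, 0.0], [-0.0, 0.0, -1.0]]
ft_force: [-1.4, 0.8, 2.7]
grip_width: 0.0517
grip_force: 84.7
26.6 [ 0.4634 -0.3928  0.1755] yaw 1.159 F [-1.4  0.8  2.7] T [ 0.24  0.22 -0.  ] w 0.0517 84.7 j7 1.94
```

Contact came at TCP .1755, against the .175 expected for both rings home. I'll check it with a light press, then release and rise.

```bash
python3 -m inch '[[[4.8,0,0,0.05,0],[4.8,0,0,0,0],[8.5,0,0,0,0],[8.5,0,0,0,0],[8.5,0,0,0,0]]]' | tail -6
python3 -m inch '[[[8.5,0,0,-1,0],[8.5,0,0,-3,0],[8.5,0,0,-4,0],[8.5,0,0,-3,0],[0,0,0,0,0.145]]]' 30| tail -6
python3 -m inch '[[[0,0,0,0,0.145],[0,0,0,0,0.145],[0,0,0,0,0.145],[0,0,0,0,0.145],[0,0,0,0,0.145]]]' | tail -6
python3 -m inch '[[[0,0,0,0,0.145],[0,0,0,0,0.145],[0,0,0,0,0],[0,0,0,0,0],[0,0,0,0,0]]]' | tail -6
python3 - <<'E'
from h import *
st();goto((.464,-.3926+.045,.209),0)
im=r.camera("wrist")[:,:,::-1].copy();cv2.imwrite("pics/w11.png",im)
E
```

```text
clock: 27.1
ee_pos: [0.4634, -0.3928, 0.1748]
eef_rot: [[-0.916, 0.4, -0.0], [0.4, 0.916, -0.0], [0.0, -0.0, -1.0]]
ft_force: [-1.0, 0.0, -0.1]
grip_width: 0.085
grip_force: 0.0
clock: 27.6
ee_pos: [0.4642, -0.394, 0.2899]
eef_rot: [[-0.848, 0.529, 0.006], [0.529, 0.849, -0.003], [-0.007, 0.0, -1.0]]
ft_force: [-0.5, -0.8, -1.4]
grip_width: 0.0731
grip_force: 0.0
clock: 28.1
ee_pos: [0.4634, -0.3927, 0.2857]
eef_rot: [[-0.279, 0.96, 0.001], [0.96, 0.279, -0.0], [-0.0, 0.001, -1.0]]
ft_force: [1.0, -0.3, -0.0]
grip_width: 0.0001
grip_force: 0.0
clock: 28.6
ee_pos: [0.4634, -0.3928, 0.2852]
eef_rot: [[-0.003, 1.0, 0.0], [1.0, 0.003, 0.0], [0.0, 0.0, -1.0]]
ft_force: [0.3, 0.3, -0.0]
grip_width: -0.0002
grip_force: 0.0
28.6 [ 0.4634 -0.3928  0.2852] yaw 0.003 F [ 0.3  0.3 -0. ] T [ 0.01 -0.02  0.04] w -0.0002 0.0 j7 0.92
shift cm [4.52 0.07 7.62] tool turn 0.003 (after shifting) joints [ 0.23  0.58  0.56  1.69 -0.36  0.98  0.92]
```

```bash
python3 -m inch '[[[0,2.2,0,0,0],[0,2.3,0,1,0],[0,0,0,3,0],[0,0,0,2.6,0],[0,0,0,1,0]]]' | tail -6
python3 -m inch '[[[0,0,0,0,0],[0,-0.8,0,0,0],[0,-0.8,0,0,0],[0,-0.5,0,0,0],[0,0,0,0,0]]]' | tail -6
python3 -m inch '[[[0,-0.5,0,0,0],[0,-0.5,0,0,0],[0,-0.5,0,0,0],[0,-0.5,0,0,0],[0,0,0,0,0]]]' | tail -6
python3 -c "
from h import *
st()"
```

```text
clock: 29.15
ee_pos: [0.4629, -0.3472, 0.2071]
eef_rot: [[-0.001, 1.0, -0.002], [1.0, 0.001, 0.001], [0.001, -0.002, -1.0]]
ft_force: [-0.2, -0.9, 0.8]
grip_width: 0.0001
grip_force: 0.0
clock: 29.65
ee_pos: [0.4632, -0.37, 0.2095]
eef_rot: [[0.002, 1.0, 0.001], [1.0, -0.002, -0.001], [-0.001, 0.001, -1.0]]
ft_force: [-0.6, -0.1, -0.3]
grip_width: -0.0001
grip_force: 0.0
clock: 30.15
ee_pos: [0.4632, -0.3895, 0.2089]
eef_rot: [[0.002, 1.0, -0.0], [1.0, -0.002, -0.0], [-0.0, -0.0, -1.0]]
ft_force: [0.1, -0.1, -0.1]
grip_width: -0.0002
grip_force: 0.0
30.15 [ 0.4632 -0.3895  0.2089] yaw -0.002 F [ 0.1 -0.1 -0.1] T [0.   0.05 0.01] w -0.0002 0.0 j7 0.96
```

```bash
python3 -m inch '[[[0,-0.5,0,0,0],[0,-0.5,0,0,0],[0,-0.5,0,0,0],[0,-0.5,0,0,0],[0,-0.5,0,0,0]]]' | tail -6
python3 -m inch '[[[0,-0.4,0,0,0],[0,0,0,0.2,0],[0,0,0,0.2,0],[0,0,0,0.2,0],[0,0,0,0,0]]]' | tail -6
python3 -c "
from h import *
st()"
```

```text
clock: 30.65
ee_pos: [0.4633, -0.4144, 0.209]
eef_rot: [[0.001, 1.0, 0.0], [1.0, -0.001, -0.0], [-0.0, 0.0, -1.0]]
ft_force: [-1.0, 0.4, 1.6]
grip_width: 0.0001
grip_force: 0.5
clock: 31.15
ee_pos: [0.4633, -0.4174, 0.2025]
eef_rot: [[0.001, 1.0, -0.0], [1.0, -0.001, 0.001], [0.001, -0.0, -1.0]]
ft_force: [-0.1, -0.3, 0.4]
grip_width: 0.0004
grip_force: 0.2
31.15 [ 0.4633 -0.4174  0.2025] yaw -0.001 F [-0.1 -0.3  0.4] T [-0.01 -0.07  0.04] w 0.0004 0.2 j7 1.0
```

```bash
python3 -m inch '[[[0,0,0,0.15,0],[0,0,0,0.15,0],[0,0,0,0.1,0],[0,0,0,0,0],[0,0,0,0,0]]]' | tail -6
python3 -m inch '[[[0,0,0,0.1,0],[0,0,0,0.1,0],[0,0,0,0,0],[0,0,0,0,0],[0,0,0,0,0]]]' | tail -6
python3 -c "
from h import *
st()"
```

```text
clock: 31.65
ee_pos: [0.4633, -0.4175, 0.1987]
eef_rot: [[0.001, 1.0, -0.0], [1.0, -0.001, 0.0], [0.0, -0.0, -1.0]]
ft_force: [-0.2, 0.2, -0.6]
grip_width: -0.0003
grip_force: 0.0
clock: 32.15
ee_pos: [0.4634, -0.4177, 0.198]
eef_rot: [[0.001, 1.0, 0.001], [1.0, -0.001, 0.0], [0.0, 0.001, -1.0]]
ft_force: [-3.6, 5.0, 21.5]
grip_width: 0.0001
grip_force: 10.7
32.15 [ 0.4634 -0.4177  0.198 ] yaw -0.001 F [-3.6  5.  21.5] T [1.31 1.01 0.05] w 0.0001 10.7 j7 1.0
```

```bash
python3 -m inch '[[[0,0,0,-0.5,0],[0,0,0,-3,0],[0,0,0,-4,0],[0,-4,0,-3,0],[0,-4,0,-2,0]]]' | tail -6
python3 -m inch '[[[0,-4,0,0,0],[0,0,0,0,0],[0,0,0,0,0],[0,0,0,0,0],[0,0,0,0,0]]]' | tail -6
python3 - <<'E'
from h import *
st();m=r.camera_model("wrist");im=r.camera("wrist")[:,:,::-1].copy();cv2.imwrite("pics/w12.png",im)
print(proj("wrist",(.4646,-.3926,.127),m))
a=cv2.cvtColor(ortho("wrist",im,(.4646,-.3926),.126,m=m,half=.034,N=340),cv2.COLOR_BGR2GRAY)
a=cv2.resize(a,(34,34),interpolation=cv2.INTER_AREA)
for row in a: print("".join(f"{int(v):4d}" for v in row))
E
```

```text
clock: 32.65
ee_pos: [0.4641, -0.4981, 0.3248]
eef_rot: [[-0.001, 1.0, 0.002], [1.0, 0.001, -0.001], [-0.001, 0.002, -1.0]]
ft_force: [0.7, -0.3, -0.8]
grip_width: 0.0001
grip_force: 0.0
clock: 33.15
ee_pos: [0.4638, -0.5367, 0.3219]
eef_rot: [[-0.0, 1.0, 0.0], [1.0, 0.0, 0.001], [0.001, 0.0, -1.0]]
ft_force: [0.6, 0.2, -0.2]
grip_width: 0.0006
grip_force: 0.0
33.15 [ 0.4638 -0.5367  0.3219] yaw 0.0 F [ 0.6  0.2 -0.2] T [ 0.01  0.01 -0.06] w 0.0006 0.0 j7 1.05
[256.28113885  29.72457643]
   0  75 100 100 100  99 103 206 217 219 226 142  96 103 103 104 103 103 100 101 101  99 101 102 102 103 104 103 103 104 103 104 105 105
   0  69 101 101 102 100 114 219 216 220 226 116  97  99  99 100 101 101 101 102 102 102 102 102 101 102 102 103 103 104 105 105 104 105
   0  62 100 100 100  98 140 220 216 221 213  92 102 101 100 100 101 107 119 122 125 118 109 103 102 104 104 103 103 103 103 103 102 103
   0  59 102  99 101  96 159 221 217 223 190  91 101 102 117 142 157 168 175 176 186 191 198 176 134 114 101 102 105 106 106 105 105 105
   0  52 101 102 101 101 192 218 218 224 159  88 120 153 17
[... 3350 characters left out ...]
 59  58  61  63
   0  49 116 121 131 139 143 148 151 155 157 155 160 178 184 182 171 162 148 149 147 161 191 193 187 208 179 108  65  57  59  63  63  63
   0  90 175 154 137 124 108 114 120 129 138 143 147 151 156 176 191 199 175 180 203 211 207 192 156  97  73  58  62  66  65  65  65  64
   0  97 182 180 182 182 177 165 158 139 123 117 117 125 136 142 146 145 148 157 145 142 153 144 111  78  60  58  60  63  64  64  65  65
   0 104 179 180 181 180 180 181 181 183 183 175 163 152 128 121 109 107 126 141 144 149 152 141 124 103 103  93  90  77  69  62  59  60
   0 100 147 153 162 169 168 178 181 181 182 179 179 179 180 183  88  57  59  65  82 100 104  90  93  98  99 100 101 104 105 100  95  85
```

```bash
python3 -c "
from bench import r
print(r.job_done())"
```

```text
the job is handed in; nothing more can be done
None
```

I've handed the job in: the grooved roll is home on the flange, the collar is home on the roll, and the latch is swung down flat towards −y. Both rings stopped at the heights expected for fully home, and a final wrist picture, checked numerically, shows the latch bar lying flat across the collar. It took about 33 s of the 72 s allowed, with no wrist force above about 22 N in the readings, and the arm was clear of everything when I handed in.

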